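# Open the dial padlock in its fixture and hold it up

### The job

Seat the dial padlock flat and square in the fixture's pocket, dial up and shackle out over the low wall, turn its dial until the pointer clicks in pointing at the shackle, and pull the shackle straight out until it is open. Then lift the lock out by its body and finish while still holding it up, level and dial up, with the shackle still open and the whole lock at least 20 cm above the bench. Leave everything else on the bench where it is.

Things in the scene. Friction and masses are not known exactly. Their poses are not given: they have to be found in the camera images.
- lock_center (a point): Centre of the dial padlock's steel body (0.4 kg in all), half-way up. Body 60 mm along its x, 54 mm along its y, 32 mm thick along z. z points out of the dial face (it lies dial up on the bench at the start), x from the body towards the shackle. Take the body across its 54 mm width, along its y.
- dial_grip (a point): Centre of the dial's bar grip, on the dial's axis, 29 mm above lock_center. The bar is 10 mm wide, 34 mm long, 16 mm tall (8 mm above and below this point) and stands on a disc 40 mm wide, 5 mm thick, on the lock's top face. x runs along the bar to its pointed end, where the white pointer line is; z is up.
- dial (a joint): Dial angle, rad: 0 is the open notch, pointer straight at the shackle (the lock's x, black index mark); positive is anticlockwise from above. Starts at about 0.5 to 1.6: turn clockwise. Twelve click notches, one every 0.524 rad; leaving one takes about 0.05 N m; let go, the dial drops into the nearest. The shackle comes out only within about 0.2 rad of 0.
- shackle_grip (a point): Point midway between the straight legs of the U-shaped steel shackle, level with their axes; when shut 52 mm along the lock's x from lock_center and 2 mm above it. Moves with the shackle; axes as lock_center. Legs: round, 9 mm thick, axes 18 mm either side along y (45 mm over both), straight from 22 mm behind to 6 mm ahead of this point; the bow ends 28 mm ahead.
- shackle (a joint): How far the shackle is pulled out along the lock's x, m: 0 shut, end stop 0.018, counts as open from 0.013 on. With the dial at 0 it slides against about 2 N of friction and stays where it is left; with the dial elsewhere it is locked.
- pocket_center (a point): Where lock_center is when the lock is fully seated: centre of the fixture's pocket, 34 mm above the bench (pocket floor at 18 mm). x points over the low wall, the way the shackle must point; z up. The pocket is 63 mm (x) by 57 mm (y), 1.5 mm of play on each side of the lock, with 45 degree lead-ins on the walls' top edges.
- keyed_lock: brass keyed padlock without a dial, body 34 x 40 x 18 mm, lying flat. Bystander; origin at the middle of its underside. Do not shift it.
- weight_big: steel knob weight, 38 mm wide, 55 mm tall. Bystander; origin at the middle of its underside. Do not shift it.
- weight_small: brass knob weight, 26 mm wide, 36 mm tall. Bystander; origin at the middle of its underside. Do not shift it.
- dish: white ceramic dish, 90 mm wide, 22 mm tall. Bystander; origin at the middle of its underside. Do not shift it.
- loupe: black loupe standing on end, 34 mm wide, 26 mm tall. Bystander; origin at the middle of its underside. Do not shift it.
- tweezers: steel tweezers lying flat, 130 mm long, 10 mm high. Bystander; origin at the middle of its underside. Do not shift it.
- vial: small amber jar, 28 mm wide, 55 mm tall. Bystander; origin at the middle of its underside. Do not shift it.
- punch: steel hand punch lying flat, 85 mm long, 12 mm thick. Bystander; origin at the middle of its underside. Do not shift it.
- fixture: Aluminium plate 92 x 110 x 18 mm fixed to the bench, with dark steel pocket walls 9 mm thick. Origin on the bench below pocket_center, same axes. The plate ends 40 mm ahead (+x) of it, so the shackle overhangs. Front (+x) wall 8 mm high, back wall 16 mm; the sides are 16 mm high corner pieces with a 43 mm gap between for fingers, down to the pocket floor.

How it is judged:
On the way, in this order (a step that is already met when the one before it is completed fails the run):
1. the lock is seated flat and square in the pocket, shackle over the low wall (horizontal distance between lock_center and pocket_center below 0.003 m and z of lock_center in the frame of pocket_center between -0.004 and 0.0025 m and angle between the x axis of lock_center and the x axis of pocket_center, either way round below 0.08 rad and x of shackle_grip in the frame of pocket_center above 0.03 m and angle between lock_center's own z axis and vertical below 0.06 rad), for 0.2 s.
2. with the lock in the pocket and the shackle still shut, the dial stands at the open notch (horizontal distance between lock_center and pocket_center below 0.006 m and z of lock_center in the frame of pocket_center between -0.004 and 0.005 m and angle between the x axis of lock_center and the x axis of pocket_center, either way round below 0.08 rad and x of shackle_grip in the frame of pocket_center above 0.03 m and angle between lock_center's own z axis and vertical below 0.06 rad and value of joint dial between -0.15 and 0.15 rad and value of joint shackle below 0.006 m), for 0.1 s.
3. the shackle is pulled out to open while the lock is in the pocket (horizontal distance between lock_center and pocket_center below 0.006 m and z of lock_center in the frame of pocket_center between -0.004 and 0.006 m and angle between the x axis of lock_center and the x axis of pocket_center, either way round below 0.08 rad and x of shackle_grip in the frame of pocket_center above 0.03 m and angle between lock_center's own z axis and vertical below 0.06 rad and value of joint shackle above 0.013 m), for 0.2 s.
At the end, for the whole second after the job is handed in: The lock is held still in the fingers, clear of the fixture, its centre more than 200 mm above the bench, its dial face up within 0.25 rad of level and its shackle still out by more than 12 mm (height (world z) of lock_center above 0.2 m and angle between lock_center's own z axis and vertical below 0.25 rad and value of joint shackle above 0.012 m and contact force between the fingers and lock above 2 N and contact force between lock and fixture below 0.1 N and linear speed of lock below 0.03 m/s); the arm keeps its last pose, push and grip.
It fails at once if a bystander is shifted by more than 40 mm (distance of any of keyed_lock, weight_big, weight_small, dish, loupe, tweezers, vial, punch from where it was at the start of the episode above 0.04 m).
It also fails if it takes over 72 s, if anything falls off the work surface, if the arm or the gripper's body presses on something with over 40 N, if the wrist force passes 120 N, or if a joint passes its speed limit or range.

### The arm

A 6-joint arm with a two-finger parallel gripper is mounted at the origin on the work surface. World frame = base frame: x ahead of the robot, y to its left, z up, the work surface at z = 0. Lengths are in m, angles in rad, forces in N, time in s.
With the tool pointing down it reaches from about 0.3 to 0.775 m from the base axis. Payload 14.6 kg.
Tool frame: the origin (TCP) lies at the very end of the fingers, on their centre line; the grasp point (between the pads) lies 19 mm behind it; x points along the fingers, z is the direction in which the jaws open and shut, and the axes are right-handed (so a half turn about x gives the same grasp; the last joint's range is limited). The gripper opens to 94 mm and grips with 3 to 60 N. Pads are 16 mm wide; open, the fingers measure 119 mm over their backs; the gripper's body (75 mm by 177 mm) begins 78 mm behind the grasp point.
Start: joints at [-1.416, 0.3, 1.521, -0, 1.321, -0.067], TCP at [0.121, -0.537, 0.205] pointing down, gripper open.
Joint ranges: [-3.03, 3.03], [-0.79, 2.21], [0.23, 2.52], [-1.04, 4.18], [0, 3.07], [-2.55, 2.55]. Speed limits (rad/s): [2.22, 2.22, 2.57, 3.14, 3.14, 3.14].

### API

Orientations are given as [roll, pitch, yaw] about the fixed x, y, z axes, in that order (R = Rz(yaw) Ry(pitch) Rx(roll)).
In Python, from station import ctrl gives the robot as it stands. The module is installed in compiled form; this text tells all that it offers.
- The arm moves only by the tool servo_tool, never from a script. Its argument "motion" is one flat list of numbers, 4 for each row, row after row: the shift along the tool's x, y, z in mm, then the turn about the tool's x in degrees. In form: [dx, dy, dz, roll, dx, dy, dz, roll, ...]. A call has 1 to 20 rows; each row is the pose to reach, as a shift and turn from the pose commanded when the call began, along the tool's axes at that moment; what a row does not reach only later rows make up. A row lasts 1/8 s, in which the tool goes at most 62.5 mm and 10.7 degrees, less where a joint would pass 70% of its speed; a pose out of reach is approached as far as the arm can. A call with a gripper value outside its range is refused whole. "gripper" is the opening, from 0 (shut) to 1 (fully open), set as the call begins (left out, the last holds). The fingers move at their own pace and stop on an object; "force" is the grip in N (left out, the last holds). Time passes only in rows, so rows that repeat a pose let the fingers close. It gives the time, the measured TCP pose, the force and the opening at its end, in the units of the state.
- ctrl.get_obs(): the state, without advancing time (a new reading comes with each control period).
- ctrl.camera(name): name is "scene" or "top"; returns a dict with "color" (420x560x3 uint8, red, green, blue), "z_map" (420x560 float32, m along the optical axis (not along the pixel's ray), 0 where there is no reading), "fx", "fy", "cx", "cy" (pixels), "rvec" (rotation vector, rad) and "tvec" (3), from world to camera coordinates, as OpenCV has them. Camera axes: x right, y down, z forward; pixel columns grow to the right and rows downward; lengths in m; the calibration is good to about 2 mm. A picture is of the moment at which its call begins.
- ctrl.hand_in(): hands the job in, once; it reports no verdict.
The state is a dict: "time_s": time; "qpos": joint angles; "joint_vel": joint speeds; "tau": joint torques, N m; "ee_pos": TCP position; "eef_rot": TCP orientation; "force": force on the tool from outside, world axes, zero at the start; "moment": the same for the moment, N m; "grip_width": finger opening in m.
Only numpy, scipy, OpenCV 4.12 (cv2) and the standard library are available. Lean on these libraries where they do the work, as an engineer would, in place of code of your own. Each camera call takes 0.05 s, during which the arm holds its last target.

## Working session

There is one attempt and no reset: what is moved stays moved. The work goes in short steps, Python scripts to look and compute and a tool call to move; the robot and the scene stay as the last step left them, time stands still between calls to the robot, and variables do not carry over. Pictures are saved under pics/ and viewed, and the job is handed in when it is done.

Besides the shell and the picture viewer there is one more tool, called as a command line: name --argument value ..., lists and objects as JSON in quotes. servo_tool: Moves the arm, as the interface text tells. Its arguments: {"type":"object","properties":{"motion":{"type":"array","items":{"type":"number"}},"gripper":{"type":"number"},"force":{"type":"number"}},"required":["motion"]}

```bash
mkdir -p pics; cat > h.py <<'E'
import numpy as np, cv2
from station import ctrl
def cam(n):
    c=ctrl.camera(n); R=cv2.Rodrigues(np.array(c["rvec"],float))[0]; t=np.array(c["tvec"],float).reshape(3)
    return c,R,t
def save(c,fn,crop=None,s=1):
    im=c["color"][:,:,::-1]
    if crop: x0,y0,x1,y1=crop; im=im[y0:y1,x0:x1]
    im=cv2.resize(im,None,fx=s,fy=s,interpolation=cv2.INTER_CUBIC); cv2.imwrite("pics/"+fn,im)
def ray(c,R,t,u,v,z):  # intersect at world height z
    d=R.T@np.array([(u-c["cx"])/c["fx"],(v-c["cy"])/c["fy"],1.]); o=-R.T@t
    return o+d*(z-o[2])/d[2]
def dep(c,R,t,u,v):
    z=c["z_map"][int(round(v)),int(round(u))]
    return R.T@(np.array([(u-c["cx"])/c["fx"]*z,(v-c["cy"])/c["fy"]*z,z])-t)
def proj(c,R,t,p):
    q=R@np.array(p,float)+t
    return c["fx"]*q[0]/q[2]+c["cx"],c["fy"]*q[1]/q[2]+c["cy"]
E
python3 - <<'E'
from h import *
import pickle
for n in("top","scene"):
    c,R,t=cam(n); save(c,n+"0.png",s=1.4); pickle.dump((c,R,t),open(n+"0.pkl","wb")); print(n,-R.T@t,c["fx"])
print(ctrl.get_obs())
E
```

```text
top [0.42109041 0.01251385 0.94665919] 432.7411020341924
scene [1.11799859 0.12207807 0.83118264] 416.0189169768443
{'time_s': 0.1, 'qpos': array([-1.41562634e+00,  3.00385031e-01,  1.52150724e+00, -2.74105584e-06,
        1.32067360e+00, -6.66218445e-02]), 'joint_vel': array([ 0.00044647,  0.00156884, -0.00021   ,  0.00051014, -0.00088294,
       -0.00022481]), 'tau': array([ 9.30669339e-04, -5.32648051e+01, -3.53285301e+01,  7.09341466e-02,
        2.35680677e-02, -5.92738206e-05]), 'ee_pos': array([ 0.12093793, -0.53630967,  0.20496477]), 'eef_rot': array([3.07769896, 1.5698231 , 1.72869514]), 'force': array([ 0.67505645, -0.35908627,  0.12501281]), 'moment': array([-0.0437726 ,  0.05648112, -0.02639401]), 'grip_width': 0.09393196902554127}
```

View pics/top0.png

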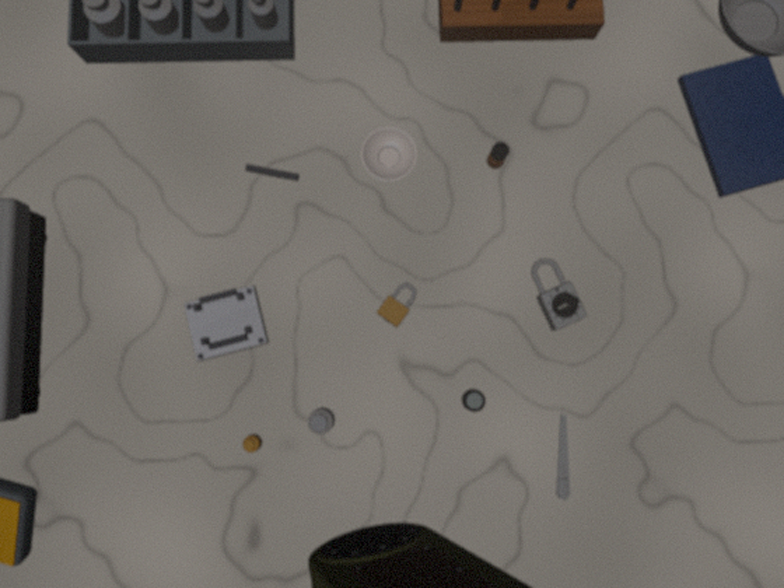

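View pics/scene0.png

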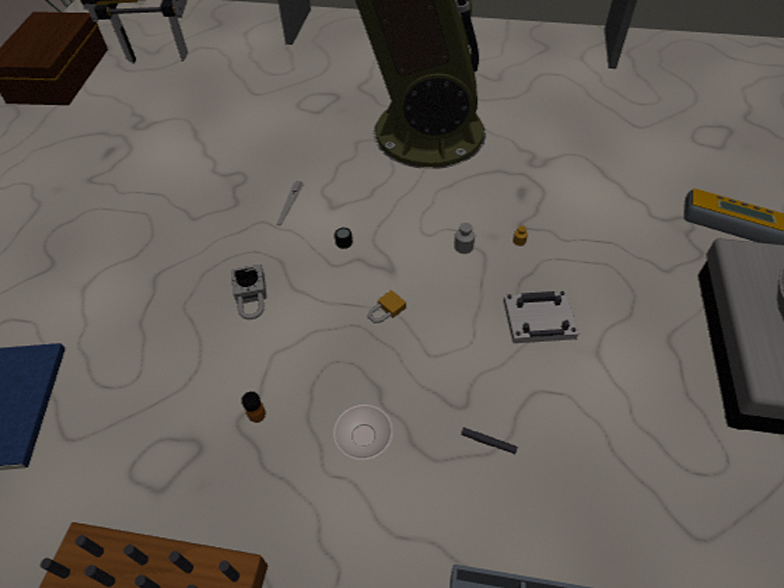

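The top view shows the lock at about (562,305), with its shackle pointing up the image and slightly left, and the fixture at (226,323). The keyed lock lies between them at (395,310). I'll enlarge both next.

```bash
python3 - <<'E'
from h import *
import pickle
c,R,t=pickle.load(open("top0.pkl","rb"))
a=c["color"]
def cr(c,box,s):
    x0,y0,x1,y1=box; im=c["color"][y0:y1,x0:x1,::-1]
    im=cv2.convertScaleAbs(cv2.resize(im,None,fx=s,fy=s,interpolation=cv2.INTER_CUBIC),alpha=1.3)
    for k in range(x0,x1,10): cv2.putText(im,str(k),((k-x0)*s,10),0,.35,(0,255,255)); cv2.line(im,((k-x0)*s,0),((k-x0)*s,im.shape[0]),(0,120,120),1) if 0 else None
    for k in range(y0,y1,10): cv2.putText(im,str(k),(0,(k-y0)*s+4),0,.35,(0,255,255))
    for k in range(x0,x1,10):
        for l in range(y0,y1,10): cv2.circle(im,((k-x0)*s,(l-y0)*s),1,(0,255,255),-1)
    return im
A=cr(c,(370,175,430,245),8); cv2.imwrite("pics/lock_t.png",A)
cv2.imwrite("pics/fix_t.png",cr(c,(125,195,200,265),8))
c,R,t=pickle.load(open("scene0.pkl","rb"))
B=cr(c,(155,180,200,235),10);cv2.imwrite("pics/lock_s.png",B)
cv2.imwrite("pics/fix_s.png",cr(c,(350,200,420,250),10))
E
```

```text
(no output)
```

View pics/lock_t.png

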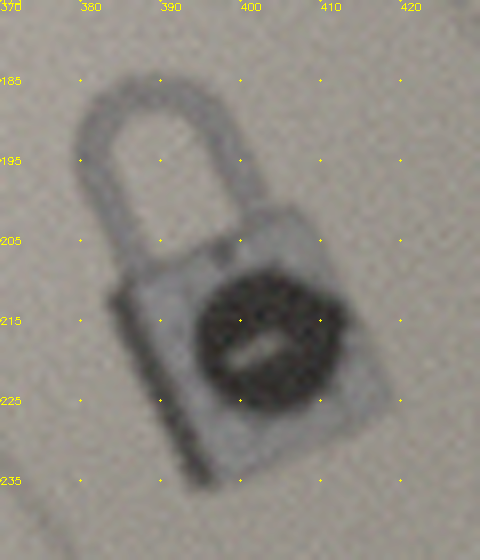

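View pics/fix_t.png

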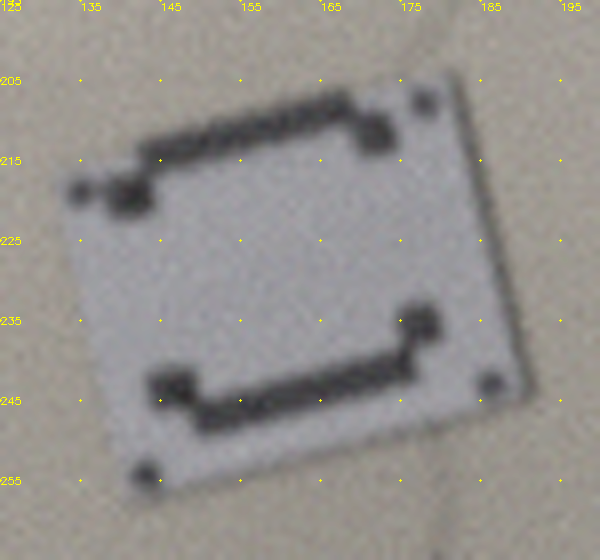

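View pics/lock_s.png

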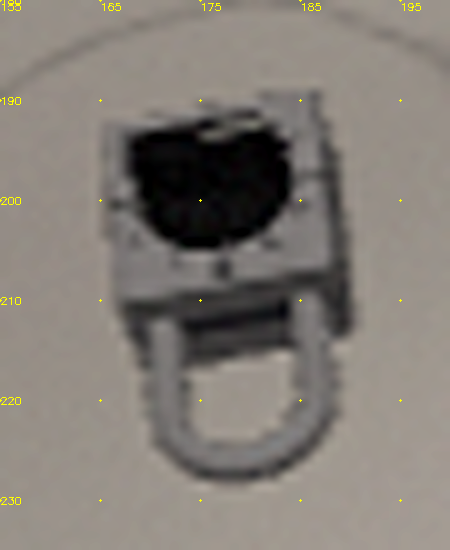

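View pics/fix_s.png

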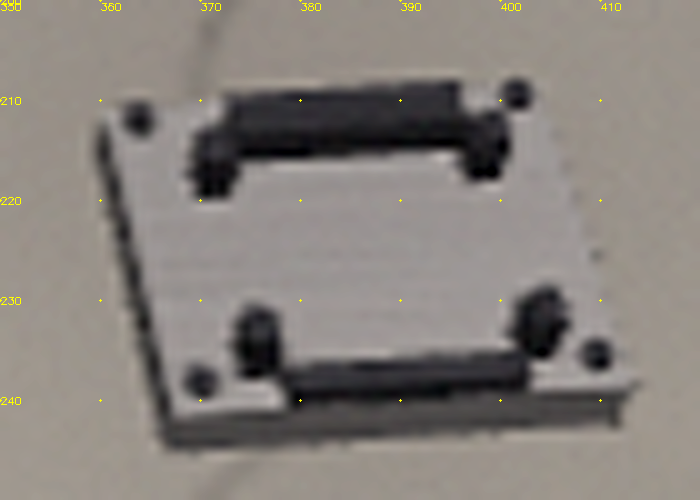

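```bash
cat > fit.py <<'E'
from h import *
def T(x,y,a): 
    return np.array([[np.cos(a),-np.sin(a)],[np.sin(a),np.cos(a)]]),np.array([x,y])
def rig(local,world):
    l=np.array(local,float);w=np.array(world)[:,:2]; lc=l.mean(0);wc=w.mean(0)
    H=(l-lc).T@(w-wc); a=np.arctan2(H[0,1]-H[1,0],H[0,0]+H[1,1]); M,_=T(0,0,a)
    p=wc-M@lc; res=w-(l@M.T+p); return p,a,res*1000
E
python3 - <<'E'
from fit import *
import pickle
c,R,t=pickle.load(open("top0.pkl","rb"))
L=[(386.9,209.4),(408.1,201.2),(418.75,225),(396.9,234.4)]
print(rig([(30,27),(30,-27),(-30,-27),(-30,27)] and np.array([(30,27),(30,-27),(-30,-27),(-30,27)])/1000,[ray(c,R,t,*p,.032) for p in L]))
F=[(132.75,217.5),(181.5,204.4),(190.6,244.4),(142.5,257.1)]
print(rig(np.array([(40,55),(40,-55),(-52,-55),(-52,55)])/1000,[ray(c,R,t,*p,.018) for p in F]))
print(dep(c,R,t,403,218),dep(c,R,t,390,215),dep(c,R,t,160,226), dep(c,R,t,150,200))
for n in [(398.5,219.7),(405.6,217.5),(403.5,217.5)]: print(ray(c,R,t,*n,.053),ray(c,R,t,*n,.037))
s,R2,t2=pickle.load(open("scene0.pkl","rb"))
F2=[(360.2,211.8),(413.2,238.5),(366.5,241.5)]
print([ray(s,R2,t2,*p,.018) for p in F2]); 
print(dep(s,R2,t2,385,225),dep(s,R2,t2,185,205))
# scene lock top: front edge corners
print([ray(s,R2,t2,*p,.032) for p in [(167.3,211),(188.3,206.8)]])
# predict fit top in scene
E
```

```text
(array([ 0.51008488, -0.26115732]), np.float64(0.35071282694033745), array([[-0.74891091, -2.81750931],
       [-2.71405646,  1.20181249],
       [ 1.87074557,  2.16276482],
       [ 1.5922218 , -0.547068  ]]))
(array([0.50173031, 0.25530469]), np.float64(0.237582776112196), array([[-1.75956112, -1.95582286],
       [-1.84496083,  0.94452582],
       [ 0.97226558,  3.13747156],
       [ 2.63225637, -2.12617452]]))
[ 0.50703414 -0.25599725  0.05137146] [ 0.51588431 -0.23391461  0.03337964] [0.50636737 0.25862406 0.01552314] [ 0.56578283  0.2852026  -0.0006325 ]
[ 0.50355502 -0.24586245  0.053     ] [ 0.50503146 -0.25048839  0.037     ]
[ 0.50778892 -0.26102613  0.053     ] [ 0.50934116 -0.26592357  0.037     ]
[ 0.50789919 -0.2566211   0.053     ] [ 0.50945341 -0.26143967  0.037     ]
[array([0.47073011, 0.19397603, 0.018     ]), array([0.53143147, 0.32036575, 0.018     ]), array([0.55649364, 0.21292148, 0.018     ])]
[0.50334693 0.25445765 0.01975597] [ 0.52756328 -0.23379742  0.03459926]
[array([ 0.55028884, -0.27212911,  0.032     ]), array([ 0.52988277, -0.22514881,  0.032     ])]
```

```bash
cat > ref.py <<'E'
from fit import *
import pickle
from scipy.optimize import minimize
from scipy.ndimage import map_coordinates
def seg(a,b,n=60):
    return [(np.array(a)+(np.array(b)-np.array(a))*k) for k in np.linspace(.08,.92,n)]
def rect(x0,x1,y0,y1,z): 
    return [((x0,y0,z),(x1,y0,z)),((x1,y0,z),(x1,y1,z)),((x1,y1,z),(x0,y1,z)),((x0,y1,z),(x0,y0,z))]
def score(cams,edges,p,d=1.2):
    M,o=T(*p[:3]); tot=0
    for g,c,R,t in cams:
        for a,b in edges:
            P=np.array(seg(a,b)); W=np.c_[P[:,:2]@M.T+o,P[:,2]]
            q=W@R.T+t; u=c["fx"]*q[:,0]/q[:,2]+c["cx"]; v=c["fy"]*q[:,1]/q[:,2]+c["cy"]
            tx,ty=u[-1]-u[0],v[-1]-v[0]; n=np.hypot(tx,ty); nx,ny=-ty/n,tx/n
            f=lambda s: map_coordinates(g,[v+s*ny,u+s*nx],order=1)
            tot+=abs((f(d)-f(-d)).mean())
    return tot
def refine(cams,edges,p0,sc=(.004,.004,.06)):
    sc=np.array(sc); best=None
    for dx in(-.5,0,.5):
        for dy in(-.5,0,.5):
            for da in (-.5,0,.5):
                r=minimize(lambda q:-score(cams,edges,np.array(p0)+q*sc),[dx,dy,da],method="Nelder-Mead",options=dict(xatol=.01,fatol=.01))
                if best is None or r.fun<best.fun: best=r
    return np.array(p0)+best.x*sc,-best.fun
def load(c,R,t): return (cv2.GaussianBlur(cv2.cvtColor(c["color"],cv2.COLOR_RGB2GRAY).astype(float),(0,0),.7),c,R,t)
def overlay(cam_,edges,p,fn,box,s):
    g,c,R,t=cam_; x0,y0,x1,y1=box; im=cv2.resize(c["color"][y0:y1,x0:x1,::-1],None,fx=s,fy=s,interpolation=cv2.INTER_CUBIC)
    M,o=T(*p[:3])
    for e in edges:
        q=[]
        for a in e:
            w=np.r_[M@np.array(a[:2])+o,a[2]]; u,v=proj(c,R,t,w); q.append((int((u+.5-x0)*s),int((v+.5-y0)*s)))
        cv2.line(im,q[0],q[1],(0,255,0),1)
    cv2.imwrite("pics/"+fn,im)
FIX=rect(-.052,.040,-.055,.055,.018)
LOCK=rect(-.03,.03,-.027,.027,.032)
E
python3 - <<'E'
from ref import *
t=load(*pickle.load(open("top0.pkl","rb")));s=load(*pickle.load(open("scene0.pkl","rb")))
for cs,n in (([t],"top"),([s],"scene"),([t,s],"both")):
    f,q=refine(cs,FIX,(.503,.256,.232)); l,q2=refine(cs,LOCK,(.511,-.260,.36))
    print(n,f.round(4),q,l.round(4),q2)
    if n!="both":
        overlay(cs[0],FIX,f,"ovf_%s.png"%n,(125,195,200,265) if n=="top" else (350,200,420,250),8)
        overlay(cs[0],LOCK,l,"ovl_%s.png"%n,(370,175,430,245) if n=="top" else (155,180,200,235),8)
im=[cv2.imread("pics/ov%s_%s.png"%(a,b)) for a in "fl" for b in("top","scene")]
H=max(i.shape[0] for i in im)
cv2.imwrite("pics/ov.png",cv2.resize(np.hstack([cv2.copyMakeBorder(i,0,H-i.shape[0],0,5,0) for i in im[:2]]),None,fx=.68,fy=.68))
cv2.imwrite("pics/ov2.png",cv2.resize(np.hstack([cv2.copyMakeBorder(i,0,560-i.shape[0],0,5,0) for i in im[2:]]),None,fx=.9,fy=.9))
E
```

```text
top [0.5059 0.2548 0.235 ] 67.88533507322944 [ 0.5107 -0.2605  0.3868] 69.04018039032353
scene [0.5041 0.2526 0.2462] 96.74147601709277 [ 0.5096 -0.2578  0.3965] 139.9819288665864
both [0.5055 0.2535 0.2364] 155.18421840400936 [ 0.5103 -0.2593  0.396 ] 197.2087913329656
```

View pics/ov.png

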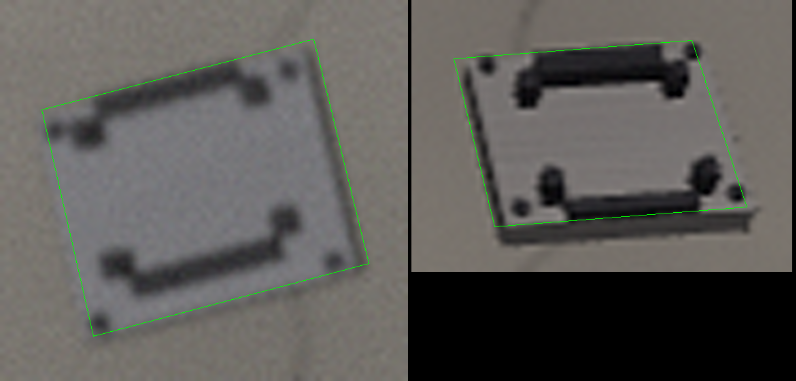

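View pics/ov2.png

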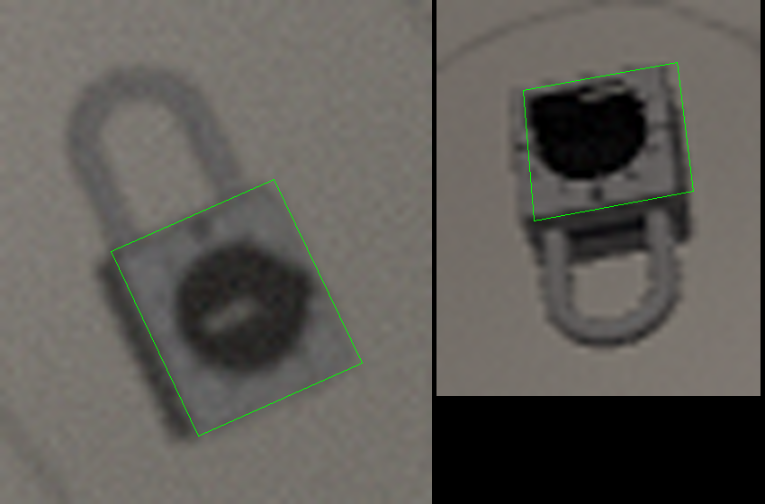

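```bash
cat > ren.py <<'E'
from ref import *
def box(x0,x1,y0,y1,z0,z1): return [(x,y,z) for x in(x0,x1) for y in(y0,y1) for z in(z0,z1)]
def faces(x0,x1,y0,y1,z0,z1):
    return {"t":[(x0,y0,z1),(x1,y0,z1),(x1,y1,z1),(x0,y1,z1)],"x-":[(x0,y0,z0),(x0,y1,z0),(x0,y1,z1),(x0,y0,z1)],"x+":[(x1,y0,z0),(x1,y1,z0),(x1,y1,z1),(x1,y0,z1)],
    "y-":[(x0,y0,z0),(x1,y0,z0),(x1,y0,z1),(x0,y0,z1)],"y+":[(x0,y1,z0),(x1,y1,z0),(x1,y1,z1),(x0,y1,z1)]}
def circ(x,y,r,z,n=40): return [(x+r*np.cos(a),y+r*np.sin(a),z) for a in np.linspace(0,2*np.pi,n)]
def fixlayers():
    L=[(box(-.052,.04,-.055,.055,0,.018),1),(faces(-.052,.04,-.055,.055,0,.018)["t"],2)]
    B=[(-.0405,-.0315,-.0285,.0285,.018,.034)]
    for sx in(-1,1):
        for sy in(-1,1):
            xs=sorted((sx*.0215,sx*.0315)); ys=sorted((sy*.0285,sy*.0375)); B.append((*xs,*ys,.018,.034))
    B.append((.0315,.0405,-.0285,.0285,.018,.026))
    return L+[(box(*b),3) for b in B]
def locklayers(z=0.,sh=0.):
    # body faces own class; shackle legs
    f=faces(-.03,.03,-.027,.027,z,z+.032); L=[]
    zc=z+.018
    n=[]
    for s in(-1,1): L.append((box(.02,.058+sh,s*.018-.0045,s*.018+.0045,zc-.0045,zc+.0045),1))
    for a in np.linspace(-np.pi/2,np.pi/2,13)[:-1]:
        b=a+np.pi/12; c0=.058+sh
        L.append(([(c0+r*np.cos(k),r*np.sin(k),zc+dz) for r in(.0135,.0225) for k in(a,b) for dz in(-.003,.003)],1))
    L+=[(f["x-"],2),(f["x+"],3),(f["y-"],4),(f["y+"],5)]  # only visible ones matter, top last
    L.append((f["t"],6)); L.append((circ(0,0,.020,z+.032)+circ(0,0,.020,z+.037),7)); L.append((circ(0,0,.015,z+.053),7))
    return L
def render(cam_,L,p,bx,S=4):
    g,c,R,t=cam_;x0,y0,x1,y1=bx; M,o=T(*p[:3]); im=np.zeros(((y1-y0)*S,(x1-x0)*S),np.uint8)
    cen=-R.T@t
    for P,k in L:
        P=np.array(P); W=np.c_[P[:,:2]@M.T+o,P[:,2]]
        if k in(2,3,4,5) and len(P)==4 and len(L)>12:
            n={2:(-1,0),3:(1,0),4:(0,-1),5:(0,1)}[k]; n=M@np.array(n)
            if n@(cen[:2]-W[:,:2].mean(0))<0: continue
        q=W@R.T+t; u=(c["fx"]*q[:,0]/q[:,2]+c["cx"]+.5-x0)*S-.5; v=(c["fy"]*q[:,1]/q[:,2]+c["cy"]+.5-y0)*S-.5
        h=cv2.convexHull(np.c_[u,v].astype(np.float32)); cv2.fillConvexPoly(im,np.round(h*16).astype(np.int32),k,shift=4)
    return im
def cost(cam_,L,p,bx,S=4,ret=False):
    g,c,R,t=cam_;x0,y0,x1,y1=bx; m=render(cam_,L,p,bx,S); K=int(m.max())+1
    A=[]
    for k in range(K):
        if not (m==k).any(): continue
        a=cv2.GaussianBlur((m==k).astype(np.float32),(0,0),S*.9); A.append(cv2.resize(a,(x1-x0,y1-y0),interpolation=cv2.INTER_AREA).ravel())
    A=np.array(A).T; y=cv2.GaussianBlur(c["color"].mean(2),(0,0),.5)[y0:y1,x0:x1].ravel()
    w=np.linalg.lstsq(A,y,rcond=None)[0]; r=y-A@w
    if ret: return w,(A@w).reshape(y1-y0,x1-x0)
    return (np.minimum(abs(r),12)**2).mean()
def fitp(cam_,L,p0,bx,sc=(.003,.003,.04)):
    sc=np.array(sc);best=None
    for st in ([0,0,0],[1,0,0],[-1,0,0],[0,1,0],[0,-1,0]):
        sim=np.array([st,[st[0]+1,st[1],st[2]],[st[0],st[1]+1,st[2]],[st[0],st[1],st[2]+1]],float)
        r=minimize(lambda q:cost(cam_,L,np.array(p0)+q*sc,bx),st,method="Nelder-Mead",options=dict(xatol=.01,fatol=.001,initial_simplex=sim))
        if best is None or r.fun<best.fun: best=r
    return np.array(p0)+best.x*sc,best.fun
def show(cam_,L,p,bx,fn,s=8):
    g,c,R,t=cam_;x0,y0,x1,y1=bx; m=render(cam_,L,p,bx,s); im=cv2.resize(c["color"][y0:y1,x0:x1,::-1],None,fx=s,fy=s,interpolation=cv2.INTER_CUBIC)
    e=np.zeros_like(m); e[1:]|=(m[1:]!=m[:-1]).astype(np.uint8); e[:,1:]|=(m[:,1:]!=m[:,:-1]).astype(np.uint8)
    im[e>0]=(0,255,0); 
    if fn: cv2.imwrite("pics/"+fn,im)
    return im
E
cat > runfit.py <<'E'
from ren import *
t=load(*pickle.load(open("top0.pkl","rb")));s=load(*pickle.load(open("scene0.pkl","rb")))
ims=[]
for cm,n,bf,bl in ((t,"top",(120,192,202,268),(370,175,430,245)),(s,"scene",(350,200,425,255),(155,180,200,235))):
    f,q=fitp(cm,fixlayers(),(.504,.255,.235),bf); l,q2=fitp(cm,locklayers(),(.510,-.260,.385),bl)
    print(n,f.round(4),q,l.round(4),q2); print(cost(cm,fixlayers(),f,bf,ret=True)[0].round())
    ims+=[show(cm,fixlayers(),f,bf,None,6),show(cm,locklayers(),l,bl,None,6)]
for k in(0,2):
    H=max(i.shape[0] for i in ims[k:k+2]); cv2.imwrite("pics/r%d.png"%k,cv2.resize(np.hstack([cv2.copyMakeBorder(i,0,H-i.shape[0],0,5,0) for i in ims[k:k+2]]),None,fx=.9,fy=.9))
E
python3 runfit.py
```

```text
top [0.5029 0.2588 0.2312] 15.469753208446669 [ 0.51   -0.2618  0.4014] 16.10271323069957
[117.  55. 119.  58.]
scene [0.5024 0.2582 0.2356] 27.777650052769758 [ 0.5087 -0.2644  0.399 ] 40.61848825858703
[113.  50. 115.  34.]
```

View pics/r0.png

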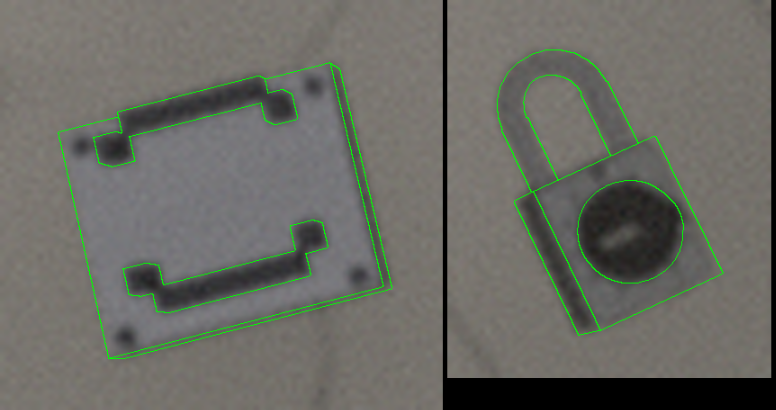

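View pics/r2.png

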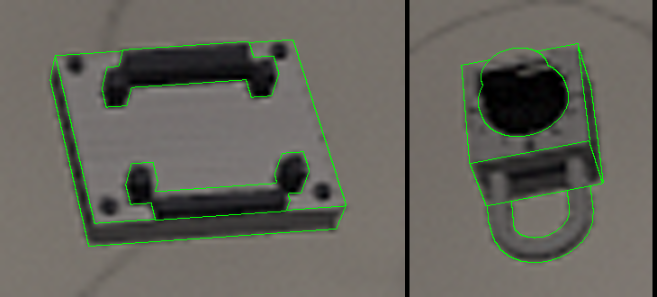

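```bash
cat > plan.py <<'E'
import sys
from h import *
from scipy.spatial.transform import Rotation as Ro
def cur():
    o=ctrl.get_obs(); return o,np.array(o["ee_pos"]),Ro.from_euler("xyz",o["eef_rot"]).as_matrix()
def to(x,y,z,jaw=None,long=None):
    """target TCP, jaw axis world angle (mod pi)"""
    o,p,R=cur(); d=R.T@(np.array([x,y,z])-p)*1000
    a=np.arctan2(R[1,2],R[0,2]); r=0
    if jaw is not None:
        r=(a-jaw+np.pi/2)%np.pi-np.pi/2   # roll + turns clockwise seen from above
    print("t",o["time_s"],"pos",p.round(4),"jawang",round(a,3),"tilt",R[:,0].round(4),"q",np.round(o["qpos"],3),"w",round(o["grip_width"],4),"F",np.round(o["force"],1))
    print("shift mm",d.round(1),"roll deg",round(np.degrees(r),1),"alt",round(np.degrees(r-np.sign(r)*np.pi),1))
E
python3 -c "
from plan import *
to(.5094,-.263,.15,.40+np.pi/2)
o,p,R=cur(); print(R.round(3))"
```

```text
t 0.1 pos [ 0.1209 -0.5363  0.205 ] jawang -1.349 tilt [-2.e-04  1.e-03 -1.e+00] q [-1.416  0.3    1.522 -0.     1.321 -0.067] w 0.0939 F [ 0.7 -0.4  0.1]
shift mm [  55.2  439.1 -181.1] roll deg -10.2 alt 169.8
[[-0.     0.976  0.22 ]
 [ 0.001  0.22  -0.976]
 [-1.     0.    -0.001]]
```

servo_tool --motion '[10, 50, -20, 0, 20, 105, -42, 0, 30, 160, -65, 0, 40, 215, -88, 0, 50, 270, -110, -3, 60, 325, -133, -6, 70, 380, -156, -10.2, 80, 425, -175, -10.2, 85, 439, -181, -10.2, 85, 439, -181, -10.2, 85, 439, -181, -10.2]' --gripper 1 --force 30

```text
time_s: 1.48
ee_pos: [0.5086, -0.2644, 0.1207]
eef_rot: [-0.215, 1.571, -1.387]
force: [-1.0, -0.4, 0.9]
grip_width: 0.0938
```

```bash
python3 -c "
from plan import *
to(.5094,-.263,.004,.40+np.pi/2)
c,R,t=cam('top'); save(c,'a_t.png',(330,150,470,280),5)
c,R,t=cam('scene'); save(c,'a_s.png',(100,100,260,250),5)"
```

```text
t 1.475 pos [ 0.5086 -0.2644  0.1207] jawang -1.172 tilt [ 0.e+00 -2.e-04 -1.e+00] q [-0.543  0.432  1.547 -0.     1.163  0.629] w 0.0938 F [-1.  -0.4  0.9]
shift mm [116.7   1.3  -1. ] roll deg -0.1 alt 179.9
```

View pics/a_s.png

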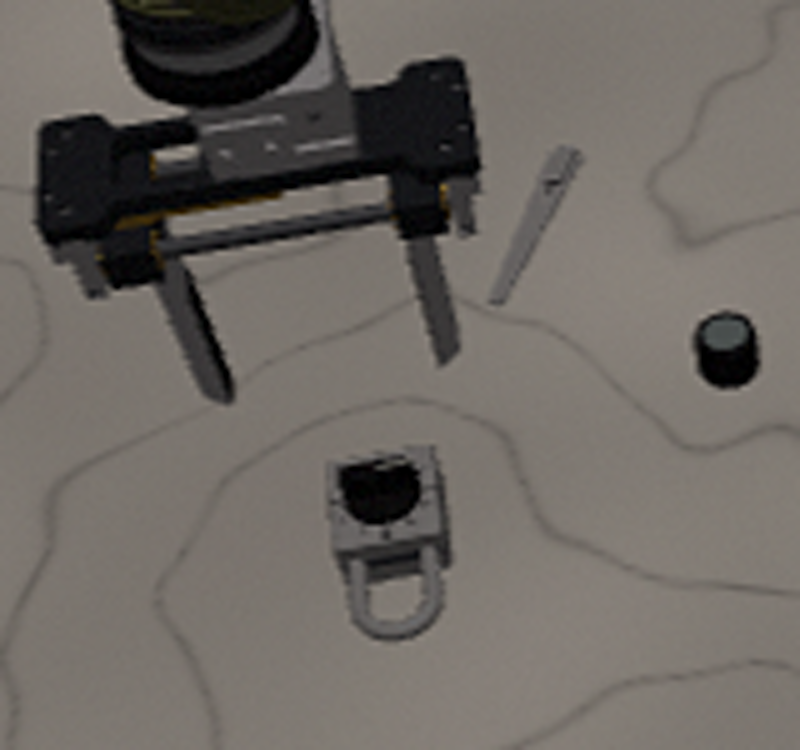

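```bash
python3 -c "
from plan import *
to(.5094,-.263,.004,.40+np.pi/2)"
```

```text
t 1.575 pos [ 0.5087 -0.2644  0.1209] jawang -1.173 tilt [ 5.e-04 -4.e-04 -1.e+00] q [-0.543  0.431  1.547 -0.     1.163  0.629] w 0.0942 F [0.6 0.3 0.5]
shift mm [116.9   1.2  -1.1] roll deg -0.1 alt 179.9
```

servo_tool --motion '[40, 1, -1, 0, 80, 1, -1, 0, 105, 1, -1, 0, 116, 1, -1, 0, 116, 1, -1, 0]'

```text
time_s: 2.2
ee_pos: [0.5097, -0.2625, 0.0046]
eef_rot: [-2.438, 1.571, 2.674]
force: [-0.1, -0.1, 0.3]
grip_width: 0.094
```

servo_tool --motion '[0, 0, 0, 0, 0, 0, 0, 0, 0, 0, 0, 0, 0, 0, 0, 0, 0, 0, 0, 0, 0, 0, 0, 0, 0, 0, 0, 0]' --gripper 0.4 --force 30

```text
time_s: 3.08
ee_pos: [0.51, -0.262, 0.0046]
eef_rot: [2.465, 1.571, 1.294]
force: [-1.2, 2.4, 3.9]
grip_width: 0.054
```

```bash
python3 -c "
from plan import *
to(.5027,.2585,.070,.2335+np.pi/2)"
```

```text
t 3.075 pos [ 0.51   -0.262   0.0046] jawang -1.171 tilt [ 0.e+00  1.e-04 -1.e+00] q [-0.538  0.59   1.615  0.     0.936  0.632] w 0.054 F [-1.2  2.4  3.9]
shift mm [ -65.4  195.9 -482.3] roll deg 9.5 alt -170.5
```

servo_tool --motion '[-40, 0, 0, 0, -90, 0, 0, 0, -125, 8, -20, 0, -130, 24, -60, 0, -130, 43, -107, 0, -130, 63, -154, 1, -130, 82, -201, 2, -130, 101, -248, 4, -130, 120, -295, 6, -130, 139, -342, 8, -130, 158, -389, 9.5, -130, 177, -436, 9.5, -130, 190, -468, 9.5, -125, 196, -482, 9.5, -100, 196, -482, 9.5, -80, 196, -482, 9.5, -66, 196, -482, 9.5, -66, 196, -482, 9.5]'

```text
time_s: 5.32
ee_pos: [0.5025, 0.2576, 0.0694]
eef_rot: [-1.364, 1.569, -2.701]
force: [0.3, 0.3, -4.4]
grip_width: 0.0537
```

```bash
python3 -c "
from plan import *
import pickle
to(.5027,.2585,.0226,.2335+np.pi/2)
ims=[]
for n in('top','scene'):
    c,R,t=cam(n); save(c,'b_%s.png'%n,(100,160,230,280) if n=='top' else (310,130,450,260),6); pickle.dump((c,R,t),open(n+'1.pkl','wb'))
to(.5027,.2585,.0226,.2335+np.pi/2)
"
```

```text
t 5.325 pos [0.5025 0.2576 0.0694] jawang -1.337 tilt [-1.8e-03 -9.0e-04 -1.0e+00] q [ 0.409  0.48   1.61  -0.     1.054  1.746] w 0.0537 F [ 0.3  0.3 -4.4]
shift mm [46.8  0.5 -0.9] roll deg -0.0 alt 180.0
t 5.425 pos [0.5032 0.2581 0.071 ] jawang -1.337 tilt [ 6.e-04  2.e-04 -1.e+00] q [ 0.409  0.478  1.609 -0.     1.054  1.746] w 0.0538 F [-0.7 -0.3 -4.2]
shift mm [48.4 -0.4 -0.5] roll deg 0.0 alt -180.0
```

View pics/b_top.png

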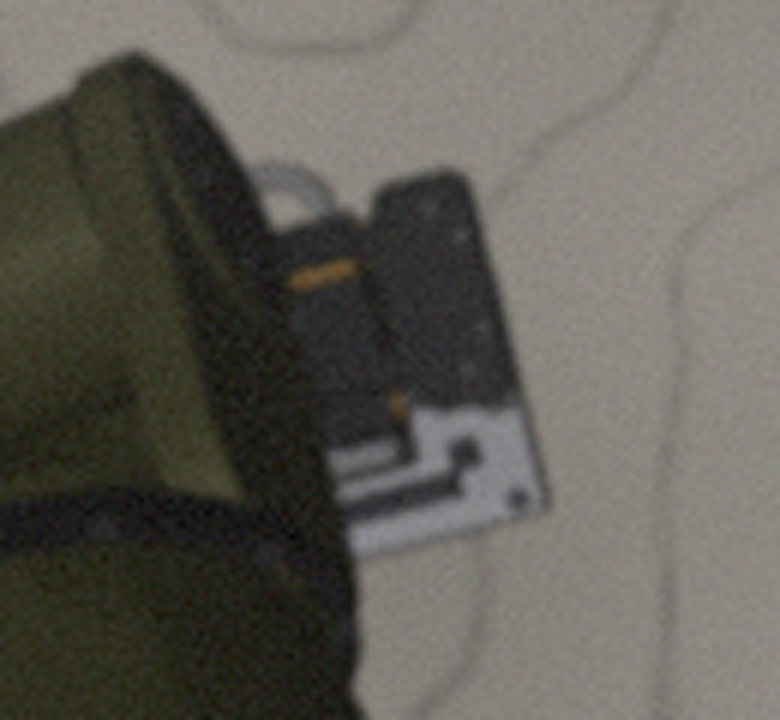

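View pics/b_scene.png

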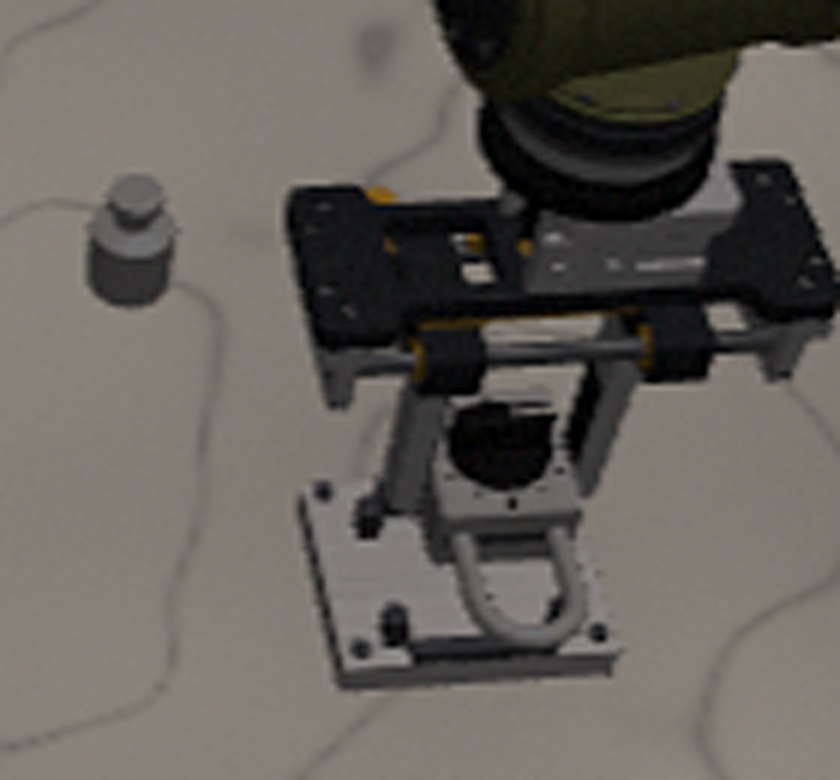

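```bash
python3 - <<'E'
from ren import *
s=load(*pickle.load(open("scene1.pkl","rb")))
g,c,R,t=s
bx=(370,195,420,240)
L=locklayers(.0664)
p=np.array([.5032,.2581,.2335])
# gradient score along shackle outer/inner outlines and body front edges
def edges():
    E=[]; z=.0664
    E+= [((.03,-.027,z+.032),(.03,.027,z+.032)),((.03,-.018,z),(.03,.022,z)),((.03,.027,z),(.03,.027,z+.032))]
    zc=z+.018
    return E
for dx in (-.002,0,.002):
    pass
im=show(s,L,p,bx,None,12); cv2.imwrite("pics/c_s.png",im)
# arc bow fit: move along x
M,o=T(*p)
def sc(q):
    P=[]
    out=0
    for dx_r,sg in ((.0225,1),(.0135,-1)):
        a=np.linspace(-1.3,1.3,60); X=.058+dx_r*np.cos(a)+q[0]; Y=dx_r*np.sin(a)+q[1]
        W=np.c_[np.c_[X,Y]@M.T+o,np.full(60,.0844)]
        def f(d):
            X=.058+(dx_r+d)*np.cos(a)+q[0]; Y=(dx_r+d)*np.sin(a)+q[1]
            W=np.c_[np.c_[X,Y]@M.T+o,np.full(60,.0844)]; k=W@R.T+t
            return map_coordinates(g,[c["fy"]*k[:,1]/k[:,2]+c["cy"],c["fx"]*k[:,0]/k[:,2]+c["cx"]],order=1)
        out+=abs(f(.002)-f(-.002)).mean()
    return out
G=[(sc((a,b)),a,b) for a in np.arange(-.006,.0061,.0005) for b in np.arange(-.004,.0041,.0005)]
print(sorted(G)[-6:])
E
```

```text
[(np.float64(50.82274445677352), np.float64(-0.0029999999999999975), np.float64(-0.0035)), (np.float64(51.311814657638415), np.float64(-0.003999999999999998), np.float64(-0.0035)), (np.float64(51.584306802157485), np.float64(-0.003499999999999998), np.float64(-0.0035)), (np.float64(51.65072951152105), np.float64(-0.003999999999999998), np.float64(-0.004)), (np.float64(52.07912490831924), np.float64(-0.0029999999999999975), np.float64(-0.004)), (np.float64(52.30411156515262), np.float64(-0.003499999999999998), np.float64(-0.004))]
```

View pics/c_s.png

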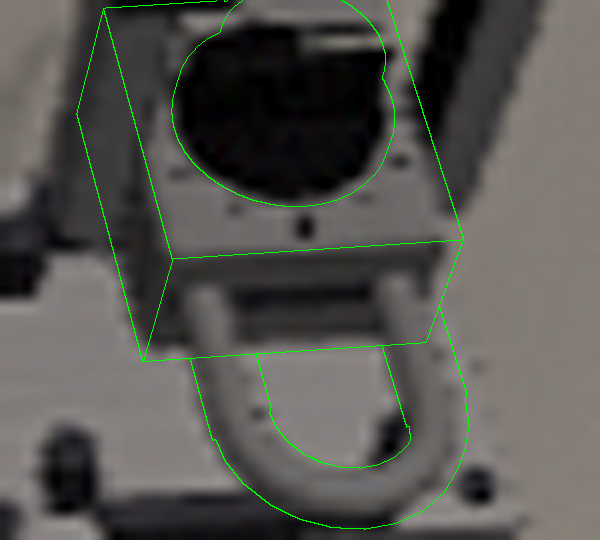

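```bash
cat > heldfit.py <<'E'
from ren import *
def curves():
    C=[]
    for r in(.0225,.0135):
        a=np.linspace(-1.4,1.4,50); C.append((np.c_[.058+r*np.cos(a),r*np.sin(a),.018+0*a],np.c_[np.cos(a),np.sin(a),0*a]))
    l=np.linspace(0,1,40)
    C.append((np.c_[.03+0*l,-.026+.052*l,.032+0*l],np.c_[1+0*l,0*l,0*l]))      # front top edge
    C.append((np.c_[.03+0*l,-.012+.024*l,0*l],np.c_[1+0*l,0*l,0*l]))    # front bottom edge
    C.append((np.c_[.03+0*l,.027+0*l,.003+.028*l],np.c_[0*l,1+0*l,0*l]))  # front right vertical
    C.append((np.c_[.03+0*l,-.027+0*l,.003+.028*l],np.c_[0*l,-1+0*l,0*l]))
    a=np.linspace(-1.5,1.5,50); C.append((np.c_[.02*np.cos(a),.02*np.sin(a),.032+0*a],np.c_[np.cos(a),np.sin(a),0*a])) # disc low edge
    return C
def hs(cm,p,z,C,d=.0018,each=False):
    g,c,R,t=cm; M,o=T(*p[:3]); out=[]
    for P,N in C:
        def f(s):
            Q=P+s*N; W=np.c_[Q[:,:2]@M.T+o,Q[:,2]+z]; k=W@R.T+t
            return map_coordinates(g,[c["fy"]*k[:,1]/k[:,2]+c["cy"],c["fx"]*k[:,0]/k[:,2]+c["cx"]],order=1)
        out.append(abs((f(d)-f(-d)).mean()))
    return out if each else sum(out)
def hfit(cm,p,z,C=None,rng=.006):
    C=C or curves(); best=(-1,)
    for dx in np.arange(-rng,rng+1e-6,.001):
        for dy in np.arange(-rng,rng+1e-6,.001):
            s=hs(cm,p+[dx,dy,0],z,C)
            if s>best[0]: best=(s,dx,dy)
    r=minimize(lambda q:-hs(cm,p+np.array([q[0],q[1],q[2]*20])/1000,z+q[3]/1000,C),[best[1]*1e3,best[2]*1e3,0,0],method="Nelder-Mead",options=dict(initial_simplex=np.array([best[1]*1e3,best[2]*1e3,0,0])+np.vstack([np.zeros(4),np.eye(4)])))
    r2=minimize(lambda q:-hs(cm,p+np.array([q[0],q[1],0])/1000,z,C),[best[1]*1e3,best[2]*1e3],method="Nelder-Mead")
    return best,r.x*[1,1,.02,1],-r.fun,r2.x,-r2.fun
E
python3 - <<'E'
from heldfit import *
s=load(*pickle.load(open("scene1.pkl","rb")))
p=np.array([.5032,.2581,.2335])
b=hfit(s,p,.0664); print(b)
q=p+np.r_[b[3]/1000,0]; print(q, "lock-frame",T(0,0,.2335)[0].T@(b[3]))
show(s,locklayers(.0664),q,(370,195,420,240),"c_s2.png",12)
# validate on initial scene
s0=load(*pickle.load(open("scene0.pkl","rb"))); print(hfit(s0,np.array([.5094,-.263,.40]),0.))
f,_=fitp(s,fixlayers(),(.504,.255,.235),(355,210,425,255)); print("fix now",f)
E
```

```text
((np.float64(154.9074620428471), np.float64(-0.001), np.float64(-0.002)), array([10.63567987, -3.83042457, -0.0953841 , 15.26552605]), np.float64(196.27803589155673), array([-1.0594558 , -2.30228488]), np.float64(155.4701693436771))
[0.50214054 0.25579772 0.2335    ] lock-frame [-1.5634166  -1.99466558]
((np.float64(183.49723761946328), np.float64(-0.001), np.float64(0.0)), array([ 1.68988272e+01,  1.12783318e+01, -3.98306914e-03,  2.49021280e+01]), np.float64(194.7832197141418), array([-0.64049044, -0.22654897]), np.float64(185.15788440489723))
fix now [0.50243583 0.2578913  0.23522156]
```

View pics/c_s2.png

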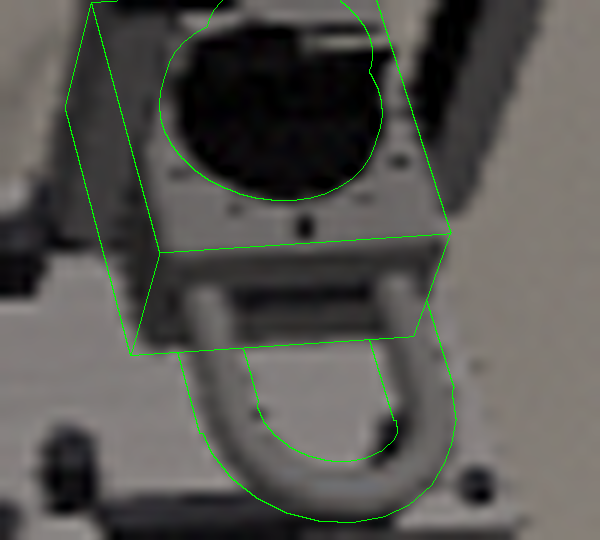

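```bash
python3 - <<'E'
from ren import *
c,R,t=pickle.load(open("scene1.pkl","rb"))
x0,y0,x1,y1=372,190,418,240
im=c["color"][y0:y1,x0:x1,::-1].astype(float); im=np.clip((im-10)*1.9,0,255).astype(np.uint8)
im=cv2.resize(im,None,fx=12,fy=12,interpolation=cv2.INTER_CUBIC)
for u in range(x0,x1,5):
    for v in range(y0,y1,5): cv2.circle(im,(int((u-x0+.5)*12),int((v-y0+.5)*12)),1,(0,255,255),-1)
cv2.imwrite("pics/d.png",im)
E
```

```text
(no output)
```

View pics/d.png

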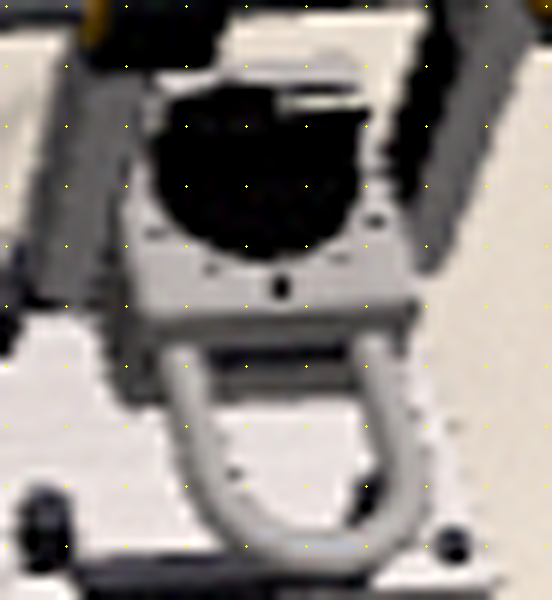

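```bash
python3 - <<'E'
from fit import *
import pickle
c,R,t=pickle.load(open("scene1.pkl","rb"))
M,_=T(0,0,.2335); tcp=np.array([.5032,.2581])
for u,v,z,n in [(383.4,216.3,.0984,"FL(30,-27)"),(406.1,214.75,.0984,"FR(30,27)"),(394.9,213.4,.0984,"mark(?,0)"),(399.0,237.4,.0844,"bow(80.5,0)"),(372+188/12-.5,190+365/12-.5,.0844,"leg -18"),(372+373/12-.5,190+352/12-.5,.0844,"leg 18")]:
    w=ray(c,R,t,u,v,z)[:2]; print(n,w.round(4),((w-tcp)@M*1000).round(1))
for q in [(.0,.0),(.03,.027),(.03,-.027),(.0805,0)]: print(proj(c,R,t,np.r_[M@np.array(q)+tcp,.0984]))
E
```

```text
FL(30,-27) [0.5396 0.2378] [ 30.7 -28.2]
FR(30,27) [0.5278 0.287 ] [30.6 22.4]
mark(?,0) [0.5277 0.2627] [24.9 -1.2]
bow(80.5,0) [0.5811 0.2741] [79.5 -2.4]
leg -18 [0.5375 0.2485] [ 31.1 -17.3]
leg 18 [0.5293 0.2823] [31.  17.5]
(np.float64(392.8179779591237), np.float64(204.612911151823))
(np.float64(408.06997091183007), np.float64(214.4040774018099))
(np.float64(383.8496240286836), np.float64(216.00099283863824))
(np.float64(401.57804500768214), np.float64(234.02339942453136))
```

servo_tool --motion '[10, -1, 0, 0, 20, -1, 0, 0, 27, -1, 0, 0, 32, -1, 0, 0, 36, -1, 0, 0, 36, -1, 0, 0]'

```text
time_s: 6.18
ee_pos: [0.5022, 0.2581, 0.0346]
eef_rot: [1.757, 1.57, 0.42]
force: [1.4, -0.3, -4.1]
grip_width: 0.054
```

servo_tool --motion '[2, 0, 0, 0, 4, 0, 0, 0, 6, 0, 0, 0, 6, 0, 0, 0]'

```text
time_s: 6.68
ee_pos: [0.5025, 0.2581, 0.0285]
eef_rot: [1.683, 1.569, 0.346]
force: [6.2, 1.7, -3.8]
grip_width: 0.0541
```

servo_tool --motion '[1.5, 0.6, 0, 0, 3, 0.6, 0, 0, 4.5, 0.6, 0, 0, 5.5, 0.6, 0, 0, 5.5, 0.6, 0, 0]'

```text
time_s: 7.3
ee_pos: [0.5025, 0.2581, 0.0228]
eef_rot: [2.158, 1.571, 0.821]
force: [4.4, 2.1, -4.5]
grip_width: 0.0537
```

servo_tool --motion '[0.5, 0.3, 0, 0, 0.5, 0.3, 0, 0]'

```text
time_s: 7.55
ee_pos: [0.5026, 0.2581, 0.0227]
eef_rot: [-1.502, 1.57, -2.839]
force: [-2.0, -1.0, 4.2]
grip_width: 0.0538
```

servo_tool --motion '[0, 0, 0, 0, 0, 0, 0, 0, 0, 0, 0, 0, -10, 0, 0, 0, -40, 0, 0, 0, -80, 0, 0, 0, -100, 0, 0, 0, -100, 0, 0, 0]' --gripper 0.85

```text
time_s: 8.55
ee_pos: [0.5034, 0.2585, 0.1243]
eef_rot: [1.747, 1.568, 0.411]
force: [-0.2, 0.7, 0.0]
grip_width: 0.0798
```

```bash
python3 -c "
from plan import *
import pickle
to(.5027,.2585,.12,.2335)
for n in('top','scene'):
    c,R,t=cam(n); save(c,'e_%s.png'%n,(120,180,220,270) if n=='top' else (340,170,430,260),7); pickle.dump((c,R,t),open(n+'2.pkl','wb'))
"
```

```text
t 8.55 pos [0.5034 0.2585 0.1243] jawang -1.337 tilt [ 0.003   0.0013 -1.    ] q [0.41  0.411 1.568 0.    1.159 1.746] w 0.0798 F [-0.2  0.7  0. ]
shift mm [ 4.3 -0.7 -0.2] roll deg -90.0 alt 90.0
```

View pics/e_scene.png

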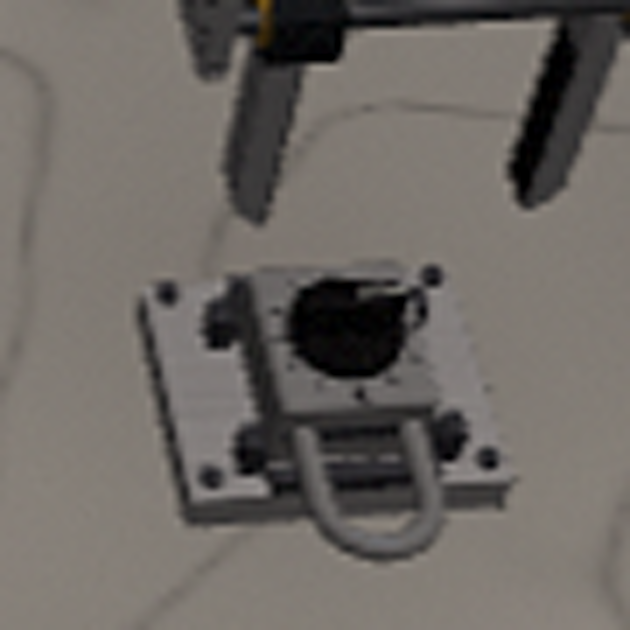

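View pics/e_top.png

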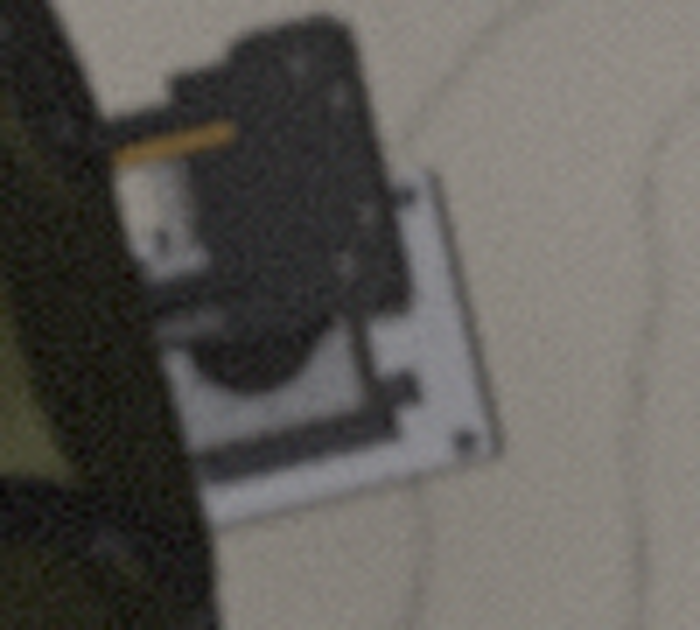

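```bash
python3 - <<'E'
from heldfit import *
s=load(*pickle.load(open("scene2.pkl","rb")))
for z in (.018,.021,.024):
    b=hfit(s,np.array([.5026,.2583,.2335]),z,rng=.004); print(z,b[3],b[4])
L=locklayers(.018)
q=np.array([.5026,.2583,.2335])
show(s,L,q,(365,195,415,255),None,10)
c=s[1];R,t=s[2:]
im=show(s,L,q,(365,195,415,255),None,10)
cv2.imwrite("pics/f.png",im)
x0,y0,x1,y1=375,200,408,235
r=c["color"][y0:y1,x0:x1,::-1].astype(float); r=np.clip(r*2.5,0,255).astype(np.uint8); cv2.imwrite("pics/g.png",cv2.resize(r,None,fx=16,fy=16,interpolation=cv2.INTER_CUBIC))
for u,v in [(391.2,211.9),(399.2,210.5)]: print(ray(c,R,t,u,v,.071))
M,o=T(*q)
for a in (1.047,1.31,1.571):
    print(a,[np.round((np.array(proj(c,R,t,np.r_[M@(r*np.array([np.cos(a),np.sin(a)]))+o,.071]))+.5-[x0,y0])*16) for r in(-.017,0,.017)])
E
```

```text
0.018 [ 0.4705508  -1.17059996] 141.9868391262218
0.021 [ 2.63086757 -1.67219931] 143.6610026865656
0.024 [ 4.78923611 -2.18982086] 145.1141749685106
[0.50248569 0.25959435 0.071     ]
[0.49559201 0.27772956 0.071     ]
1.047 [array([144., 158.]), array([258., 198.]), array([373., 238.])]
1.31 [array([138., 181.]), array([258., 198.]), array([378., 215.])]
1.571 [array([141., 206.]), array([258., 198.]), array([375., 190.])]
```

View pics/f.png

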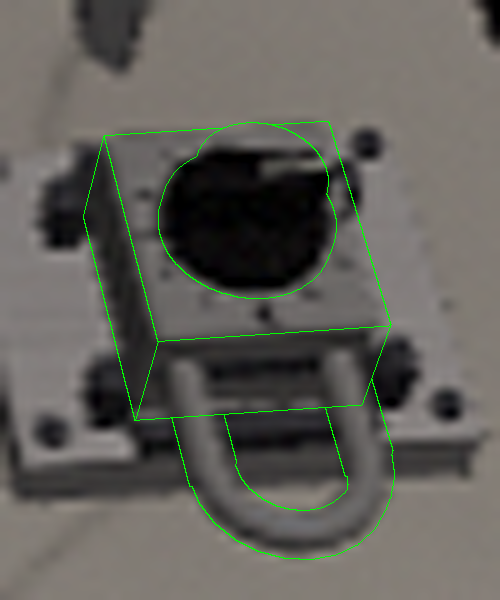

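View pics/g.png

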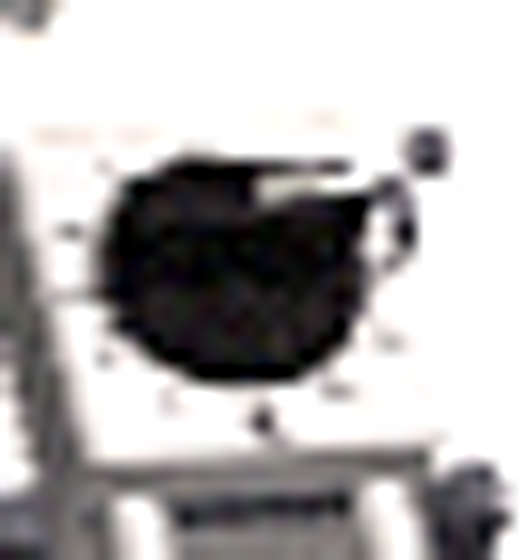

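servo_tool --motion '[0, 0, 0, -10, 0, 0, 0, -20, 0, 0, 0, -30, 0, 0, 0, -40, 0, 0, 0, -50, 5, 0, 0, -60, 10, 0, 0, -70, 20, 0, 0, -80, 30, 0, 0, -90, 40, 0, 0, -90, 40, 0, 0, -90]' --gripper 0.4 --force 20

```text
time_s: 10.02
ee_pos: [0.5022, 0.2579, 0.0811]
eef_rot: [-2.963, 1.568, -2.733]
force: [-1.0, -0.9, -0.2]
grip_width: 0.0376
```

```bash
python3 -c "
from plan import *
import pickle
to(.5026,.2583,.0585,.2335)
c,R,t=cam('scene'); save(c,'h_s.png',(340,150,430,260),7)
to(.5026,.2583,.0585,.2335)
"
```

```text
t 10.025 pos [0.5022 0.2579 0.0811] jawang 0.23 tilt [-0.0022 -0.001  -1.    ] q [0.41  0.464 1.603 0.    1.077 0.18 ] w 0.0376 F [-1.  -0.9 -0.2]
shift mm [22.6  0.3  0.6] roll deg -0.2 alt 179.8
t 10.075 pos [0.5025 0.2581 0.0819] jawang 0.231 tilt [-1.1e-03 -4.0e-04 -1.0e+00] q [0.41  0.463 1.602 0.    1.078 0.179] w 0.0378 F [0.4 0.3 0.8]
shift mm [23.4  0.2  0.2] roll deg -0.2 alt 179.8
```

View pics/h_s.png

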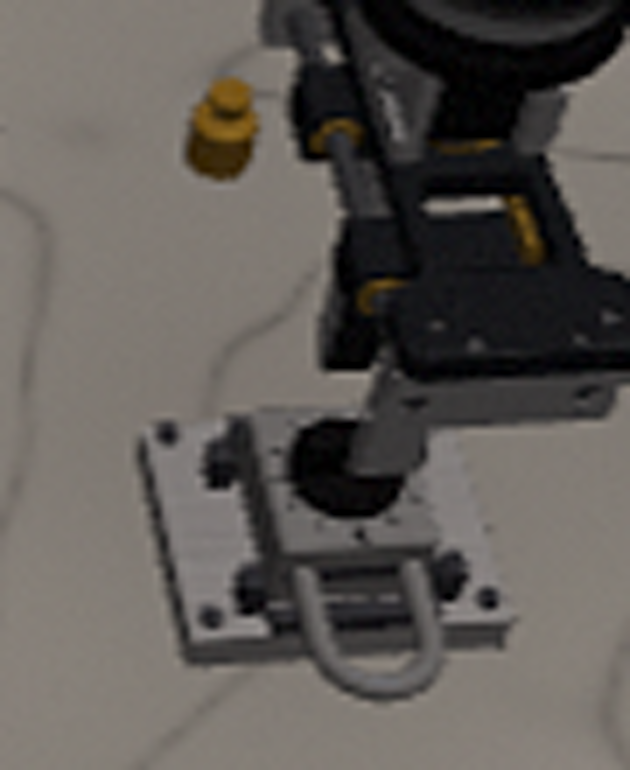

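servo_tool --motion '[8, 0, 0, 0, 16, 0, 0, 0, 22, 0, 0, 0, 23, 0, 0, 0, 23, 0, 0, 0]'

```text
time_s: 10.7
ee_pos: [0.5028, 0.2582, 0.0595]
eef_rot: [0.317, 1.571, 0.551]
force: [-0.6, 0.0, -0.2]
grip_width: 0.0375
```

servo_tool --motion '[0, 0, 0, 0, 0, 0, 0, 0, 0, 0, 0, 0, 0, 0, 0, 0, 0, 0, 0, 0, 0, 0, 0, 0]' --gripper 0 --force 15

```text
time_s: 11.45
ee_pos: [0.5026, 0.2582, 0.0595]
eef_rot: [-3.076, 1.57, -2.842]
force: [-4.4, -1.8, 3.7]
grip_width: 0.0099
```

servo_tool --motion '[0, 0, 0, 8, 0, 0, 0, 16, 0, 0, 0, 24, 0, 0, 0, 32, 0, 0, 0, 40, 0, 0, 0, 48, 0, 0, 0, 56, 0, 0, 0, 64, 0, 0, 0, 72, 0, 0, 0, 80, 0, 0, 0, 86, 0, 0, 0, 90, 0, 0, 0, 90]'

```text
time_s: 13.08
ee_pos: [0.503, 0.2582, 0.0593]
eef_rot: [1.6, 1.57, 0.264]
force: [0.5, 0.3, -1.3]
grip_width: 0.0098
```

```bash
python3 -c "
from plan import *
to(.5026,.2583,.0585,.2335)
print(ctrl.get_obs()['moment'])
"
```

```text
t 13.075 pos [0.503  0.2582 0.0593] jawang -1.336 tilt [ 4.e-04  1.e-04 -1.e+00] q [ 0.41   0.494  1.616 -0.     1.031  1.746] w 0.0098 F [ 0.5  0.3 -1.3]
shift mm [ 0.8 -0.3 -0.2] roll deg -89.9 alt 90.1
[ 0.00720296 -0.08290691 -0.08957962]
```

Now I'll release the bar and rise straight up to look.

servo_tool --motion '[0, 0, 0, 0, 0, 0, 0, 0, 0, 0, 0, 0, -15, 0, 0, 0, -50, 0, 0, 0, -80, 0, 0, 0, -90, 0, 0, 0, -90, 0, 0, 0]' --gripper 0.4

```text
time_s: 14.08
ee_pos: [0.5028, 0.2582, 0.1498]
eef_rot: [1.794, 1.57, 0.457]
force: [-0.3, -0.7, -0.7]
grip_width: 0.0375
```

```bash
python3 -c "
from plan import *
import pickle
to(.5026,.2583,.0585,.2335)
c,R,t=cam('scene'); save(c,'i_s.png',(365,185,425,255),10);pickle.dump((c,R,t),open('scene3.pkl','wb'))
"
```

```text
t 14.075 pos [0.5028 0.2582 0.1498] jawang -1.337 tilt [ 7.e-04  4.e-04 -1.e+00] q [0.41  0.383 1.543 0.    1.214 1.746] w 0.0375 F [-0.3 -0.7 -0.7]
shift mm [91.3 -0.3 -0.1] roll deg -90.0 alt 90.0
```

View pics/i_s.png

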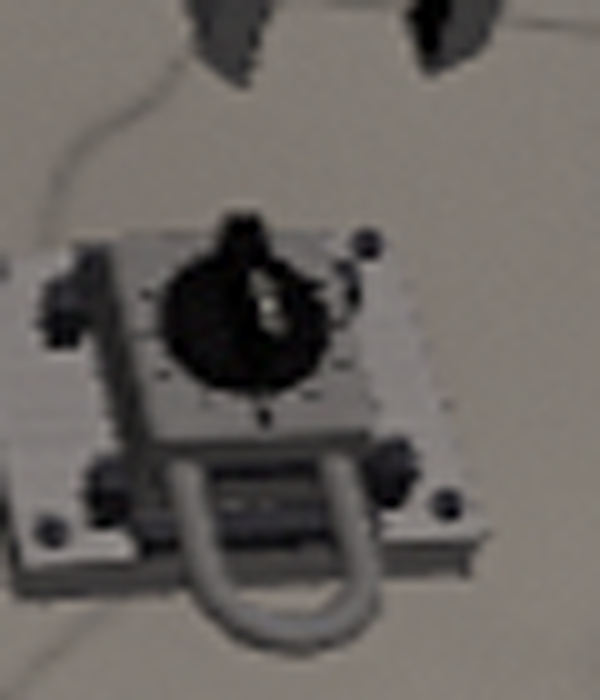

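```bash
python3 - <<'E'
from fit import *
import pickle
c,R,t=pickle.load(open("scene3.pkl","rb"))
M,_=T(0,0,.2335);o=np.array([.5026,.2583])
for a in(-.26,0,.26,.52):
    print(a,[np.round((np.array(proj(c,R,t,np.r_[M@(r*np.array([np.cos(a),np.sin(a)]))+o,.071]))+.5-[365,185])*10) for r in(-.017,0,.017)])
from plan import to
s=M@np.array([.054,0])+o; print(s); to(s[0],s[1],.0175,.2335+np.pi/2)
E
```

```text
-0.26 [array([264., 217.]), array([261., 274.]), array([259., 332.])]
0 [array([245., 216.]), array([261., 274.]), array([278., 333.])]
0.26 [array([227., 219.]), array([261., 274.]), array([297., 329.])]
0.52 [array([211., 226.]), array([261., 274.]), array([313., 322.])]
[0.55513458 0.27079473]
t 14.125 pos [0.5025 0.258  0.1488] jawang -1.337 tilt [-7.e-04 -3.e-04 -1.e+00] q [ 0.41   0.384  1.544 -0.     1.214  1.746] w 0.0377 F [-0.  -0.  -0.6]
shift mm [131.3  54.3  -0.2] roll deg 0.0 alt -180.0
```

servo_tool --motion '[0, 30, 0, 0, 10, 55, 0, 0, 40, 55, 0, 0, 75, 55, 0, 0, 100, 55, 0, 0, 115, 55, 0, 0, 125, 55, 0, 0, 125, 55, 0, 0, 125, 55, 0, 0]' --gripper 0.75

```text
time_s: 15.25
ee_pos: [0.5567, 0.2711, 0.0253]
eef_rot: [1.748, 1.57, 0.411]
force: [-0.4, -0.1, 0.5]
grip_width: 0.07
```

servo_tool --motion '[0, 0, 0, 0, 0, 0, 0, 0, 0, 0, 0, 0, 0, 0, 0, 0, 0, 0, 0, 0, 0, 0, 0, 0]' --gripper 0.3 --force 25

```text
time_s: 16.0
ee_pos: [0.5564, 0.2709, 0.0246]
eef_rot: [1.467, 1.57, 0.13]
force: [0.5, -0.9, 2.2]
grip_width: 0.0439
```

servo_tool --motion '[0, 2, 0, 0, 0, 4, 0, 0, 0, 6, 0, 0, 0, 8, 0, 0, 0, 10, 0, 0, 0, 12, 0, 0, 0, 14, 0, 0, 0, 16, 0, 0, 0, 17.5, 0, 0, 0, 17.5, 0, 0]'

```text
time_s: 17.25
ee_pos: [0.5735, 0.275, 0.0245]
eef_rot: [1.536, 1.57, 0.2]
force: [0.2, -3.4, 1.5]
grip_width: 0.0438
```

```bash
python3 -c "
from plan import *
to(.5026,.2583,.0585,.2335)
c,R,t=cam('scene'); save(c,'j_s.png',(345,165,425,255),8)
"
```

```text
t 17.25 pos [0.5735 0.275  0.0245] jawang -1.337 tilt [ 4.e-04  1.e-04 -1.e+00] q [ 0.39   0.678  1.41  -0.     1.054  1.726] w 0.0438 F [ 0.2 -3.4  1.5]
shift mm [-34.  -72.8  -0.2] roll deg -90.0 alt 90.0
```

View pics/j_s.png

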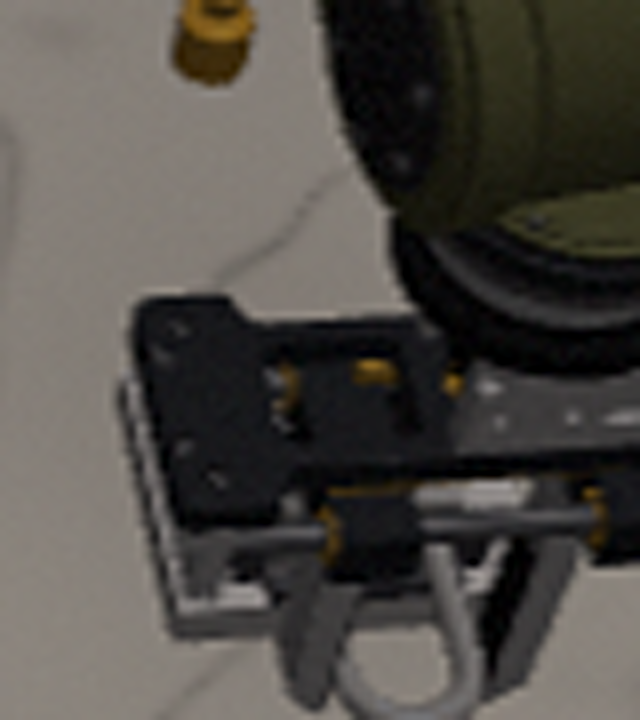

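servo_tool --motion '[0, 0.7, 0, 0, 0, 1.4, 0, 0, 0, 1.4, 0, 0]'

```text
time_s: 17.68
ee_pos: [0.5744, 0.2754, 0.0243]
eef_rot: [-1.834, 1.57, 3.112]
force: [-3.5, -2.5, 1.5]
grip_width: 0.044
```

servo_tool --motion '[0, 0, 0, 0, 0, 0, 0, 0, -10, 0, 0, 0, -40, 0, 0, 0, -80, 0, 0, 0, -105, -20, 0, 0, -105, -45, 0, 0, -105, -60, 0, 0, -105, -74, 0, 0, -105, -74, 0, 0]' --gripper 0.85

```text
time_s: 18.92
ee_pos: [0.5025, 0.2583, 0.1304]
eef_rot: [1.834, 1.57, 0.497]
force: [0.0, -1.0, 0.1]
grip_width: 0.08
```

```bash
python3 - <<'E'
from heldfit import *
from plan import to
to(.5026,.2583,.0226,.2335+np.pi/2)
c,R,t=cam('scene'); pickle.dump((c,R,t),open('scene4.pkl','wb'))
s=load(c,R,t)
cv2.imwrite("pics/k.png",np.hstack([show(s,locklayers(.018,.018),np.array([.5026,.2583,.2335]),(365,185,415,265),None,7),cv2.resize(c["color"][185:265,365:415,::-1],None,fx=7,fy=7,interpolation=cv2.INTER_CUBIC)]))
E
```

```text
t 18.925 pos [0.5025 0.2583 0.1304] jawang -1.337 tilt [ 1.e-03  5.e-04 -1.e+00] q [0.41  0.403 1.564 0.    1.174 1.746] w 0.08 F [ 0.  -1.   0.1]
shift mm [107.8  -0.    0. ] roll deg 0.0 alt -180.0
```

View pics/k.png

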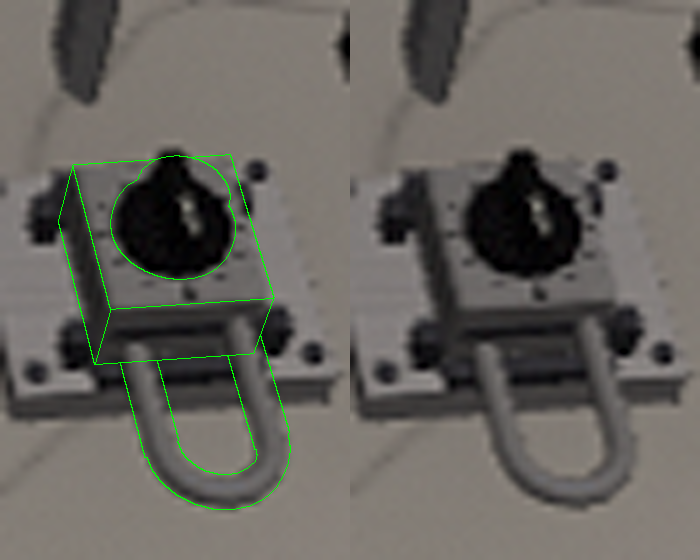

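servo_tool --motion '[40, 0, 0, 0, 75, 0, 0, 0, 95, 0, 0, 0, 106, 0, 0, 0, 106, 0, 0, 0]'

```text
time_s: 19.6
ee_pos: [0.5029, 0.2582, 0.0233]
eef_rot: [-1.42, 1.57, -2.757]
force: [0.4, 0.4, 0.0]
grip_width: 0.0798
```

servo_tool --motion '[0, 0, 0, 0, 0, 0, 0, 0, 0, 0, 0, 0, 0, 0, 0, 0, 0, 0, 0, 0, 0, 0, 0, 0]' --gripper 0.3 --force 35

```text
time_s: 20.35
ee_pos: [0.5029, 0.2583, 0.024]
eef_rot: [1.799, 1.57, 0.462]
force: [-1.4, -0.9, 5.5]
grip_width: 0.0534
```

servo_tool --motion '[-5, 0, 0, 0, -15, 0, 0, 0, -35, 0, 0, 0, -70, 0, 0, 0, -105, 0, 0, 0, -140, 0, 0, 0, -175, 0, 0, 0, -210, 0, 0, 0, -230, 0, 0, 0, -240, 0, 0, 0, -240, 0, 0, 0, -240, 0, 0, 0, -240, 0, 0, 0, -240, 0, 0, 0]'

```text
time_s: 22.1
ee_pos: [0.5026, 0.2581, 0.263]
eef_rot: [-1.424, 1.57, -2.761]
force: [-0.3, 0.1, -5.1]
grip_width: 0.0536
```

```bash
python3 - <<'E'
from plan import *
to(.5026,.2583,.0226,.2335+np.pi/2)
c,R,t=cam('scene'); save(c,'l_s.png',(290,60,480,260),4)
c,R,t=cam('top'); save(c,'l_t.png')
to(.5026,.2583,.0226,.2335+np.pi/2)
E
```

```text
t 22.1 pos [0.5026 0.2581 0.263 ] jawang -1.337 tilt [-7.e-04 -3.e-04 -1.e+00] q [0.41  0.298 1.391 0.    1.454 1.746] w 0.0536 F [-0.3  0.1 -5.1]
shift mm [ 2.404e+02  2.000e-01 -2.000e-01] roll deg 0.0 alt -180.0
t 22.2 pos [0.5027 0.2581 0.2632] jawang -1.337 tilt [-3.e-04 -2.e-04 -1.e+00] q [ 0.41   0.297  1.39  -0.     1.454  1.746] w 0.0538 F [ 0.6  0.  -4.6]
shift mm [ 2.406e+02  1.000e-01 -2.000e-01] roll deg 0.0 alt -180.0
```

View pics/l_s.png

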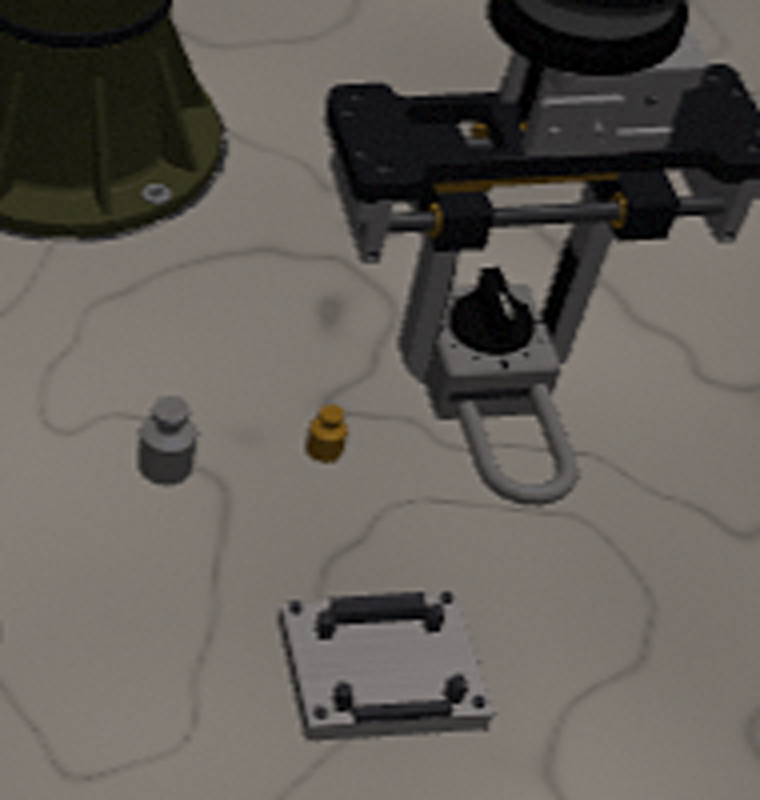

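View pics/l_t.png

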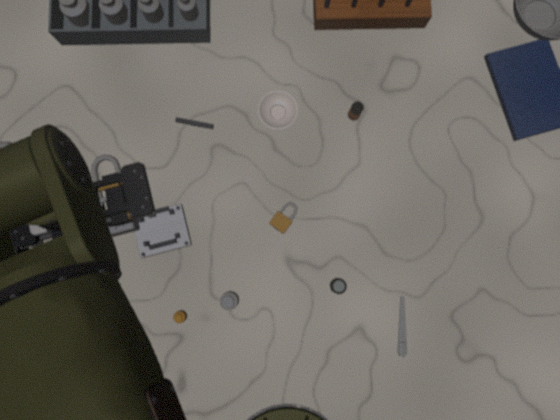

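The scene view shows the lock held level and dial up, with the shackle out at about (520,450) and the fixture empty at (385,660). In the top view every bystander is where it started. I'm handing in.

```bash
python3 -c "
from station import ctrl
print(ctrl.hand_in()); o=ctrl.get_obs(); print(o['time_s'],o['ee_pos'],o['grip_width'],o['force'])"
```

```text
the job is handed in; nothing more can be done
None
the job is handed in; nothing more can be done
```

I handed the job in at about 22 s with the lock held up, level and dial up, and the shackle open; the hand-in gives no verdict. I seated the lock in the pocket, turned the dial 90° clockwise to the open notch and pulled the shackle out. I then regripped the body and lifted it straight up.

**Last checks:**
- **Grip:** the fingers were 53.8 mm apart on the 54 mm body, and the tool force read about 4.6 N downward, slightly more than the lock's weight.
- **Height and level:** lock_center is at about 0.27 m, worked out from the finger height. The tool was tilted less than 0.001 rad, and the scene picture shows the lock level.
- **Dial:** in the camera view after the turn, the white pointer line matched the 0 rad prediction.
- **Shackle:** I pulled it about 19 mm. In the picture taken with the lock still in the pocket it was about 17 mm out, and it is still out in the last picture.
- **Everything else:** the fixture is empty, and the bystanders look unmoved in the last top view; I judged this by eye.

**Disagreements:**
- The two cameras disagreed by up to about 2.6 mm on where the lock first lay.
- The scene camera put the lock up to 2 mm from the finger centre while it was held above the pocket. I trusted the finger centre.
- There was a side force of about 6 N on the way into the pocket, so I corrected by 0.6 mm and then another 0.3 mm.

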